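Check a flat food probe on the check block

ROBOT

A 6-joint arm with a two-finger parallel gripper is mounted at the origin on a cart in front of the work surface, level with it; the furniture and walls round the work are solid. World frame = base frame: x ahead of the robot, y to its left, z up, the work surface at z = 0. Lengths are in m, angles in rad, forces in N, time in s.
With the tool pointing down it reaches from about 0.35 to 0.85 m from the base axis. Payload 8.1 kg.
Tool frame: the origin (TCP) lies at the very end of the fingers, on their centre line; the grasp point (between the pads) lies 19 mm behind it; z points along the fingers, y is the direction in which the jaws open and shut (so a half turn about z gives the same grasp; the last joint's range is limited). The gripper opens to 93 mm and grips with 3 to 60 N. Pads are 15 mm wide; open, the fingers measure 128 mm over their backs; the gripper's body (75 mm by 188 mm) begins 65 mm behind the grasp point.
Start: joints at [-1.394, 0.13, 1.488, -0, 1.523, -0.085], TCP at [0.155, -0.58, 0.219] pointing down, gripper open.
Joint ranges: [-2.96, 2.96], [-0.89, 2.26], [0.02, 2.5], [-1.34, 4.48], [0, 2.73], [-2.66, 2.66]. Speed limits (rad/s): [2.39, 2.39, 2.79, 3.14, 3.14, 3.14].

INTERFACE

Orientations are given as a rotation vector (axis times angle).
In Python, from plant import robot gives the robot as it stands.
- The arm moves only by the shell command python3 -m pendant 'ROWS' [OPENING] [FORCE]. ROWS is JSON, a list of rows, each an object with "delta_pos": the shift along the tool's x, y, z in m, a list of three; "spin": the turn about the tool's z in rad. In form: [{"delta_pos": [dx, dy, dz], "spin": spin}, ...]. A call has 1 to 10 rows; each row is the pose to reach, as a shift and turn from the pose measured when the call began, along the tool's axes at that moment; what a row does not reach only later rows make up. A row lasts 1/10 s, in which the tool goes at most 50 mm and 8.59 degrees, less where a joint would pass 70% of its speed; a pose out of reach is approached as far as the arm can. A call with a gripper value outside its range is refused whole. OPENING is the closure, from -1 (fully open) to 1 (shut), set as the call begins (- or left out, the last holds). The fingers move at their own pace and stop on an object; FORCE is the grip in N (left out, the last holds). Time passes only in rows, so rows that repeat a pose let the fingers close. It gives the time, the measured TCP pose, the force and the opening at its end, in the units of the state.
- robot.read_state(): the state, without advancing time (a new reading comes with each control period).
- robot.read_camera(name): name is "scene" or "side" or "wrist"; returns a dict with "color" (400x640x3 uint8, blue, green, red), "camera_matrix" (3x3 intrinsics, pixels), "R" (3x3) and "t" (3): a world point X has camera coordinates R X + t. Camera axes: x right, y down, z forward; pixel columns grow to the right and rows downward; lengths in m; the calibration is good to about 2 mm. A picture is of the moment at which its call begins. There is no depth.
- robot.close_job(): hands the job in, once; it reports no verdict.
Trained networks look in the newest picture that a camera, given by its name, has taken for a name from the list of things; names that differ only in an ending like _2 or _b are one class to them, and where a whole thing is asked for, a point or a joint stands for the part that bears it (a point fixed in the world has none). Each returns a list of dicts, best first, with "score" (0 to 1); they miss things now and then, are a little off and sometimes report something else, mostly with a low value. They report only what shows in the picture. A call takes as long as a camera call.
- robot.outline_of(camera, label): "mask" (400x640 bool, what is visible of it).
- robot.mark_of(camera, label): "location" ([x, y, z] in m, in the coordinates of the camera as it stood for that picture, good to about 4 mm: a listed point, or the origin of a listed thing).
The state is a dict: "t": time; "q": joint angles; "dq": joint speeds; "joint_torque": joint torques, N m; "tool_pos": TCP position; "orientation": TCP orientation; "force": force on the tool from outside, world axes, zero at the start; "wrist_torque": the same for the moment, N m; "opening": finger opening in m.
Only numpy, scipy, OpenCV 4.12 (cv2) and the standard library are available. Lean on these libraries where they do the work, as an engineer would, in place of code of your own. Each camera call takes 0.05 s, during which the arm holds its last target.

TASK

Do the morning check of the flat-bladed food probe: lift it out of its stand, press its tip lightly on the middle of the small round pad until the pad gives, then the same on the large round pad. Then lower its blade through the slot on top of the hollow check block, down to about the dark line across the blade, and finish while still holding it there, still and upright, its handle clear of the block. Handle everything gently and leave the deli cup, spice jar, binder clip and tape roll where they are.

Things in the scene. Friction and masses are not known exactly. Their poses are not given: they have to be found in the camera images.
- probe: flat-bladed food probe hanging upright in the stand, 120 mm long, 0.12 kg. Origin mid-tip, z up. Steel blade 24 (x) by 6 mm (y), 0 to 65 mm above the tip (lowest 8 mm taper to 21 x 2.4), dark line across it at 40 mm; black collar 36 x 22 mm at 65 to 71; white flat-sided handle 32 (x) by 20 mm (y) at 71 to 120: grip it across y. Half a turn about z makes no difference
- probe_tip (a point): the middle of the probe's tip (the same point as its origin)
- probe_handle (a point): the middle of the handle on the probe's axis, 97 mm above the tip: the place to grip
- probe_stand: fixed grey stand, 110 x 84 mm foot, 80 mm high, open below its 80 x 64 x 12 mm top plate. The probe hangs in a slot 29 (x) by 11 mm (y) in the middle of that plate, collar on the plate, tip 15 mm above the table. Origin at the centre of the underside, z up. Utensils hang 0.63 m above the left part of the table: keep the arm low there
- check_block: fixed hollow housing, 120 mm (x) by 100 mm (y), 92 mm high, white with a plain metal cover 12 mm thick and a viewing opening in front (-x). Origin at the centre of the underside, z up. The chamber below the cover is 64 mm high
- slot (a point): centre of the slot's mouth in the top face of the check block, 92 mm above the table. The slot is 28 mm long (along the block's x) and 8 mm wide (along its y), with a small chamfer, so the blade has 2 mm to spare in thickness, 4 mm in width
- pad_small_top (a point): centre of the top of the small round steel pad (24 mm across) on its low grey housing, 22 mm above the table; the pad moves down when pressed
- pad_small (a joint): travel of the small pad, 0 = up, 0.006 m = fully down, sprung, about 5 N fully down; the pad has given when it is past 0.0015
- pad_large_top (a point): centre of the top of the large round steel pad (42 mm across) on its low grey housing, 22 mm above the table; the pad moves down when pressed
- pad_large (a joint): travel of the large pad, 0 = up, 0.006 m = fully down, sprung, about 5 N fully down; the pad has given when it is past 0.0015
- pad_small_base: fixed housing of the small pad; origin at the centre of its underside
- pad_large_base: fixed housing of the large pad; origin at the centre of its underside
- deli_cup: bystander: round cup with lid, 74 mm across, 68 mm high, origin at the centre of its underside
- spice_jar: bystander: round jar, 40 mm across, 105 mm high, origin at the centre of its underside
- binder_clip: bystander: binder clip, 54 x 31 x 40 mm, origin at the centre of its underside
- tape_small: bystander: roll of tape lying flat, 92 mm across, 48 mm high, origin at the centre of its underside

How it is judged:
On the way, in this order (a step that is already met when the one before it is completed fails the run):
1. the tip of the probe presses the small pad down by more than 1.5 mm, within 10 mm of its middle (value of joint pad_small above 0.0015 m and distance between probe_tip and pad_small_top below 0.01 m), for 0.1 s.
2. the tip of the probe presses the large pad down by more than 1.5 mm, within 16 mm of its middle (value of joint pad_large above 0.0015 m and distance between probe_tip and pad_large_top below 0.016 m), for 0.1 s.
3. the blade is in the slot of the check block (z of probe_tip in the frame of slot below -0.016 m and horizontal distance between probe_tip and slot below 0.008 m), for 0.1 s.
At the end, for the whole second after the job is handed in: The gripper still holds the probe, still and upright within 0.12 rad, its blade in the slot with the tip 28 to 54 mm below the cover's top face, so that collar and handle are clear of it and only the fingers carry it. Cup, jar, clip and tape roll are within 30 mm of where they stood (z of probe_tip in the frame of slot between -0.054 and -0.028 m and horizontal distance between probe_tip and slot below 0.008 m and horizontal distance between probe_handle and slot below 0.016 m and angle between probe's own z axis and vertical below 0.12 rad and angle between the x axis of probe and the x axis of check_block, either way round below 0.25 rad and contact force between probe and the fingers above 1 N and linear speed of probe below 0.02 m/s and distance of each of deli_cup, spice_jar, binder_clip, tape_small from where it was at the start of the episode below 0.03 m); the arm keeps its last pose, push and grip.
It fails at once if a pad is pressed with more than 25 N (contact force between probe and pad_small_base above 25 N or contact force between probe and pad_large_base above 25 N).
It fails at once if the probe is forced against the check block with more than 35 N (contact force between probe and check_block above 35 N).
It fails at once if a bystander is moved or knocked over (distance of any of deli_cup, spice_jar, binder_clip, tape_small from where it was at the start of the episode above 0.05 m or angle between any of spice_jar, deli_cup's own z axis and vertical above 0.6 rad).
It also fails if it takes over 61 s, if anything falls off the work surface, if the arm or the gripper's body presses on something with over 40 N, if the wrist force passes 120 N, or if a joint passes its speed limit or range.

## Working session

There is one attempt and no reset: what is moved stays moved. The work goes in short steps, Python scripts to look and compute and a shell command to move; the robot and the scene stay as the last step left them, time stands still between calls to the robot, and variables do not carry over. Pictures are saved under pics/ and viewed, and the job is handed in when it is done.

```bash
mkdir -p pics; ls; cat > h.py <<'E'
import numpy as np, cv2
from scipy.spatial.transform import Rotation as Ro
from plant import robot
def cam(n):
    return robot.read_camera(n)
def w(c,loc):
    return np.array(c["R"]).T@(np.array(loc)-np.array(c["t"]))
def proj(c,X):
    p=np.array(c["R"])@np.array(X)+np.array(c["t"]); p=np.array(c["camera_matrix"])@p; return p[:2]/p[2]
def ray(c,u,v,z):
    d=np.array(c["R"]).T@np.linalg.inv(np.array(c["camera_matrix"]))@np.array([u,v,1.]); o=-np.array(c["R"]).T@np.array(c["t"])
    return o+d*(z-o[2])/d[2]
E
python3 - <<'E'
from h import *
s=robot.read_state(); print({k:np.round(v,3).tolist() for k,v in s.items()})
for n in ["scene","side"]:
    c=cam(n); cv2.imwrite(f"pics/{n}0.png",c["color"])
    print(n,"campos",np.round(-np.array(c["R"]).T@np.array(c["t"]),3))
    for l in ["probe_tip","probe_handle","probe_stand","check_block","slot","pad_small_top","pad_large_top","deli_cup","spice_jar","binder_clip","tape_small"]:
        print(l,[(round(m["score"],2),np.round(w(c,m["location"]),3).tolist()) for m in robot.mark_of(n,l)[:3]])
E
```

```text
pics
{'t': 0.0, 'q': [-1.394, 0.131, 1.489, 0.0, 1.523, -0.085], 'dq': [0.001, 0.003, -0.002, 0.001, 0.001, -0.0], 'joint_torque': [-0.001, -55.984, -49.176, 0.077, 0.036, -0.0], 'tool_pos': [0.155, -0.579, 0.218], 'orientation': [-3.113, -0.41, 0.0], 'force': [0.086, -0.227, -1.217], 'wrist_torque': [-0.004, -0.083, -0.018], 'opening': 0.093}
scene campos [-0.219  0.59   0.751]
probe_tip [(0.81, [0.482, 0.213, 0.012])]
probe_handle [(0.9, [0.48, 0.211, 0.11])]
probe_stand [(0.85, [0.484, 0.214, -0.002])]
check_block [(0.72, [0.452, -0.267, 0.001])]
slot [(0.72, [0.449, -0.263, 0.091])]
pad_small_top [(0.62, [0.605, -0.023, 0.026])]
pad_large_top [(0.55, [0.512, 0.05, 0.019])]
deli_cup [(0.68, [0.478, 0.218, -0.002]), (0.67, [0.705, 0.157, 0.001])]
spice_jar [(0.69, [0.367, -0.066, -0.002]), (0.66, [0.717, 0.057, -0.0]), (0.33, [0.449, -0.264, 0.09])]
binder_clip [(0.7, [0.384, 0.087, 0.003]), (0.16, [0.51, 0.047, 0.002])]
tape_small [(0.71, [0.707, 0.156, -0.0]), (0.67, [0.371, -0.066, -0.002])]
side campos [0.432 0.697 0.536]
probe_tip [(0.82, [0.479, 0.214, 0.016])]
probe_handle [(0.7, [0.478, 0.215, 0.112]), (0.68, [0.364, -0.069, -0.0])]
probe_stand [(0.3, [0.449, -0.258, 0.09])]
check_block [(0.96, [0.452, -0.26, -0.004]), (0.36, [0.479, 0.215, 0.016])]
slot [(0.66, [0.449, -0.257, 0.089]), (0.65, [0.452, -0.259, -0.003])]
pad_small_top [(0.4, [0.608, -0.024, 0.016])]
pad_large_top [(0.5, [0.512, 0.047, 0.021])]
deli_cup [(0.65, [0.707, 0.161, 0.002]), (0.21, [0.388, 0.087, 0.001])]
spice_jar [(0.55, [0.714, 0.058, 0.0])]
binder_clip [(0.67, [0.387, 0.087, 0.002]), (0.35, [0.448, -0.258, 0.09])]
tape_small [(0.79, [0.366, -0.071, -0.001]), (0.55, [0.514, 0.05, 0.02])]
```

View pics/scene0.png

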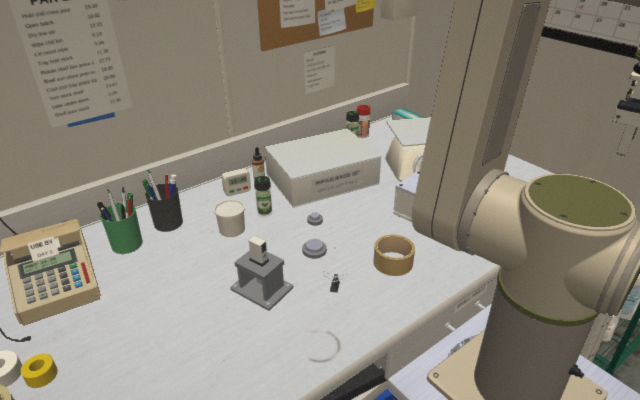

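View pics/side0.png

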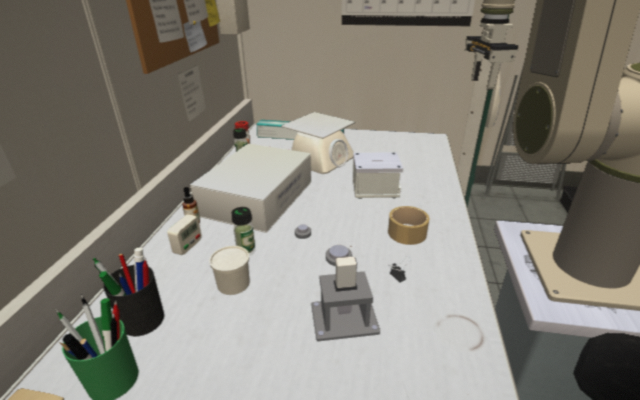

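```bash
python3 - <<'E'
from h import *
c=cam("side"); im=c["color"]
a=cv2.resize(im[250:345,300:390],None,fx=6,fy=6,interpolation=cv2.INTER_CUBIC)
b=cv2.resize(im[140:210,340:415],None,fx=7,fy=7,interpolation=cv2.INTER_CUBIC)
cv2.imwrite("pics/side_stand.png",a);cv2.imwrite("pics/side_block.png",b)
E
```

```text
(no output)
```

View pics/side_stand.png

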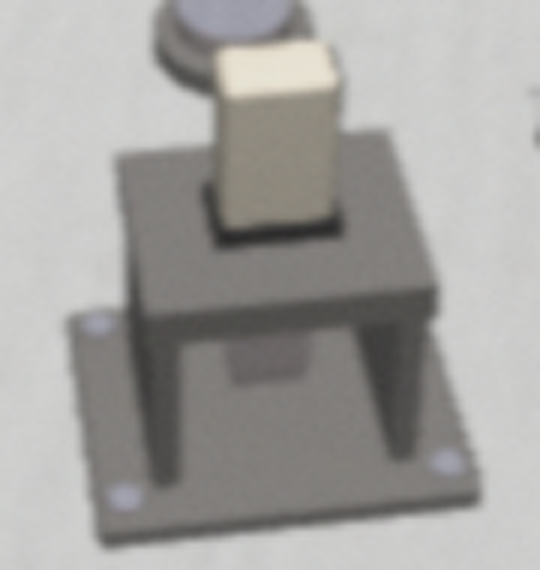

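View pics/side_block.png

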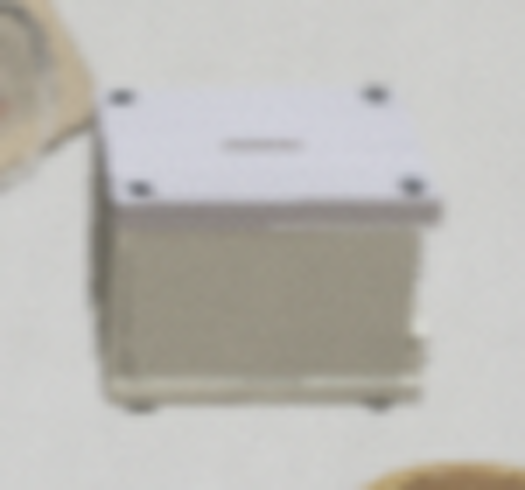

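```bash
python3 - <<'E'
from h import *
c=cam("side")
P=[ray(c,300+x/6-.4,250+y/6-.4,.08) for x,y in [(117,156),(390,131),(437,288),(147,318)]]
B=[ray(c,340+x/7-.4,140+y/7-.4,.092) for x,y in [(98,88),(393,86),(440,203),(112,206)]]
S=[ray(c,340+x/7-.4,140+y/7-.4,.092) for x,y in [(222,145),(301,145)]]
for Q in (P,B):
    Q=np.array(Q); print(np.round(Q,3).tolist(),Q.mean(0).round(4))
    for i in range(4):
        d=Q[(i+1)%4]-Q[i]; print(np.linalg.norm(d).round(4),np.degrees(np.arctan2(d[1],d[0])).round(1))
S=np.array(S);d=S[1]-S[0];print(S.mean(0),np.linalg.norm(d),np.degrees(np.arctan2(d[1],d[0])))
E
```

```text
[[0.526, 0.198, 0.08], [0.45, 0.175, 0.08], [0.433, 0.235, 0.08], [0.507, 0.259, 0.08]] [0.4789 0.2166 0.08  ]
0.0798 -163.1
0.0631 105.8
0.0783 17.3
0.0636 -72.8
[[0.517, -0.301, 0.092], [0.402, -0.32, 0.092], [0.384, -0.218, 0.092], [0.502, -0.197, 0.092]] [ 0.4514 -0.2589  0.092 ]
0.1167 -170.5
0.104 99.9
0.1192 9.9
0.1048 -81.5
[ 0.45080593 -0.25741969  0.092     ] 0.02988750216515299 -171.38531659435202
```

```bash
cat >> h.py <<'E'
def rel(*targets, yaw=None):
    s=robot.read_state(); R=Ro.from_rotvec(s["orientation"]).as_matrix()
    y0=np.arctan2(R[1,0],R[0,0])
    print("t",round(s["t"],2),"pos",np.round(s["tool_pos"],4),"yaw",round(y0,4),"tilt",np.round(R[:,2],4),"F",np.round(s["force"],2),"op",round(s["opening"],4))
    for T in targets: print(T,"->",np.round(R.T@(np.array(T)-s["tool_pos"]),4))
    if yaw is not None: print("spin",round(y0-yaw,4))
E
python3 -c "
from h import *
rel([.35,-.42,.219],[.48,-.2,.22],[.479,.0,.22],[.479,.2145,.22],yaw=.295)"
```

```text
t 1.3 pos [ 0.1553 -0.5796  0.2186] yaw 0.2618 tilt [-0.  0. -1.] F [ 0.92  0.5  -0.48] op 0.0929
[0.35, -0.42, 0.219] -> [ 0.2294 -0.1037 -0.0004]
[0.48, -0.2, 0.22] -> [ 0.4119 -0.2826 -0.0014]
[0.479, 0.0, 0.22] -> [ 0.4627 -0.4761 -0.0014]
[0.479, 0.2145, 0.22] -> [ 0.5182 -0.6832 -0.0014]
spin -0.0332
```

```bash
python3 -m pendant '[{"delta_pos":[0.03,-0.014,0],"spin":0},{"delta_pos":[0.07,-0.032,0],"spin":0},{"delta_pos":[0.11,-0.05,0],"spin":0},{"delta_pos":[0.15,-0.068,0],"spin":0},{"delta_pos":[0.19,-0.086,0],"spin":0},{"delta_pos":[0.23,-0.104,0],"spin":0},{"delta_pos":[0.26,-0.133,0],"spin":0},{"delta_pos":[0.29,-0.162,0],"spin":0},{"delta_pos":[0.32,-0.191,0],"spin":0},{"delta_pos":[0.35,-0.22,0],"spin":0}]' -1
python3 -c "
from h import *
rel([.479,-.15,.22],[.479,.0,.22],[.479,.2145,.22],yaw=.295)"
```

```text
t: 2.3
tool_pos: [0.4371, -0.275, 0.2188]
orientation: [3.114, 0.41, 0.0]
force: [0.4, -0.4, 0.3]
opening: 0.0929
t 2.3 pos [ 0.4371 -0.275   0.2188] yaw 0.2617 tilt [ 3.e-04 -3.e-04 -1.e+00] F [ 0.36 -0.36  0.3 ] op 0.0929
[0.479, -0.15, 0.22] -> [ 0.0728 -0.1099 -0.0012]
[0.479, 0.0, 0.22] -> [ 0.1116 -0.2548 -0.0013]
[0.479, 0.2145, 0.22] -> [ 0.1671 -0.462  -0.0013]
spin -0.0333
```

```bash
python3 - <<'E'
from h import *
c=cam("wrist"); cv2.imwrite("pics/w1.png",c["color"])
print(np.round(-np.array(c["R"]).T@np.array(c["t"]),3))
for l in ["slot","check_block"]:
    print(l,[(round(m["score"],2),np.round(w(c,m["location"]),4).tolist()) for m in robot.mark_of("wrist",l)[:3]])
rel([.479,-.15,.22],[.479,.0,.22],[.479,.2145,.22])
E
python3 -m pendant '[{"delta_pos":[0.035,-0.04,0],"spin":-0.03},{"delta_pos":[0.06,-0.08,0],"spin":-0.03},{"delta_pos":[0.075,-0.12,0],"spin":-0.03},{"delta_pos":[0.086,-0.16,0],"spin":-0.03},{"delta_pos":[0.097,-0.20,0],"spin":-0.03},{"delta_pos":[0.108,-0.24,0],"spin":-0.03},{"delta_pos":[0.119,-0.28,0],"spin":-0.03},{"delta_pos":[0.13,-0.32,0],"spin":-0.03},{"delta_pos":[0.14,-0.36,0],"spin":-0.03},{"delta_pos":[0.15,-0.4,0],"spin":-0.03}]'
python3 -c "
from h import *
rel([.479,.2145,.22],yaw=.295)"
```

```text
[ 0.504 -0.256  0.384]
slot [(0.81, [0.4516, -0.2612, 0.0945])]
check_block [(0.75, [0.453, -0.2604, 0.0011])]
t 2.45 pos [ 0.4376 -0.2745  0.2189] yaw 0.2659 tilt [ 4.e-04 -0.e+00 -1.e+00] F [-0.38 -0.23 -0.27] op 0.093
[0.479, -0.15, 0.22] -> [ 0.0727 -0.1093 -0.0011]
[0.479, 0.0, 0.22] -> [ 0.1121 -0.254  -0.0011]
[0.479, 0.2145, 0.22] -> [ 0.1685 -0.461  -0.0012]
t: 3.45
tool_pos: [0.4775, 0.1512, 0.2191]
orientation: [3.107, 0.461, 0.002]
force: [0.8, -0.7, 0.6]
opening: 0.0929
t 3.45 pos [0.4775 0.1512 0.2191] yaw 0.2945 tilt [ 1.2e-03 -4.0e-04 -1.0e+00] F [ 0.84 -0.75  0.62] op 0.0929
[0.479, 0.2145, 0.22] -> [ 0.0198 -0.0601 -0.001 ]
spin -0.0005
```

View pics/w1.png

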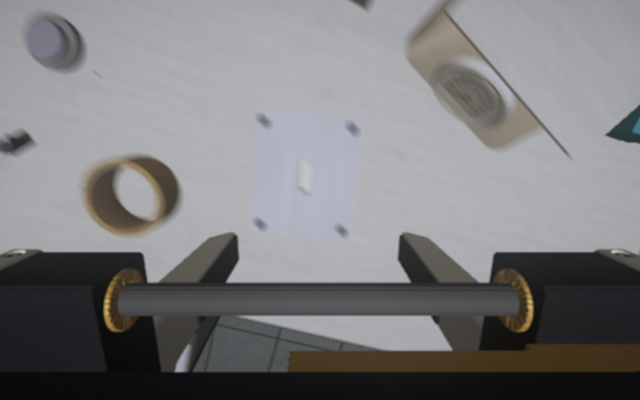

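```bash
python3 -m pendant '[{"delta_pos":[0.01,-0.03,0],"spin":0},{"delta_pos":[0.02,-0.06,0],"spin":0},{"delta_pos":[0.02,-0.06,0],"spin":0},{"delta_pos":[0.02,-0.06,0],"spin":0}]'
python3 - <<'E'
from h import *
c=cam("wrist"); cv2.imwrite("pics/w2.png",c["color"])
for l in ["probe_handle","probe_tip","probe_stand"]:
    print(l,[(round(m["score"],2),np.round(w(c,m["location"]),4).tolist()) for m in robot.mark_of("wrist",l)[:3]])
cv2.imwrite("pics/w2z.png",cv2.resize(c["color"][60:260,200:440],None,fx=3,fy=3,interpolation=cv2.INTER_CUBIC))
rel()
E
```

```text
t: 3.85
tool_pos: [0.4795, 0.2138, 0.2188]
orientation: [3.106, 0.462, 0.001]
force: [-0.2, -0.7, 0.4]
opening: 0.0931
probe_handle [(0.85, [0.4795, 0.2159, 0.1109])]
probe_tip []
probe_stand [(0.63, [0.4809, 0.2155, -0.0018])]
t 4.05 pos [0.4796 0.213  0.2191] yaw 0.2927 tilt [ 1.3e-03 -7.0e-04 -1.0e+00] F [-0.22  0.44  1.01] op 0.0932
```

View pics/w2z.png

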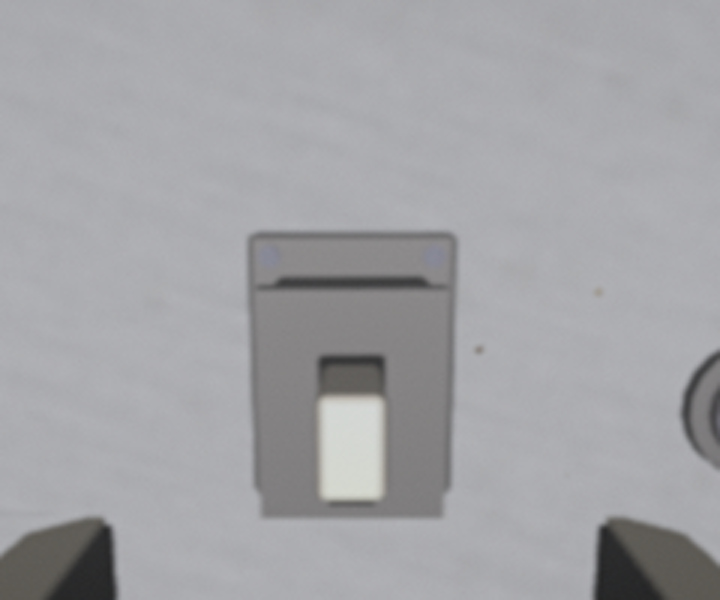

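```bash
python3 - <<'E'
from h import *
c=cam("wrist")
print(ray(c,200+352/3-.3,60+448/3-.3,.135), ray(c,200+318/3-.3,60+448/3-.3,.135),ray(c,200+385/3-.3,60+448/3-.3,.135))
rel([.4795,.2155,.0945],yaw=.296)
E
```

```text
[0.47966233 0.21486863 0.135     ] [0.47691409 0.22402462 0.135     ] [0.48233006 0.20598085 0.135     ]
t 4.1 pos [0.4795 0.2132 0.2191] yaw 0.2928 tilt [ 1.3e-03 -6.0e-04 -1.0e+00] F [-1.52  0.24  0.27] op 0.0926
[0.4795, 0.2155, 0.0945] -> [ 0.0005 -0.0023  0.1246]
spin -0.0032
```

```bash
python3 -m pendant '[{"delta_pos":[0,-0.002,0.03],"spin":-0.003},{"delta_pos":[0,-0.002,0.06],"spin":-0.003},{"delta_pos":[0,-0.002,0.09],"spin":-0.003},{"delta_pos":[0,-0.002,0.11],"spin":-0.003},{"delta_pos":[0,-0.002,0.12],"spin":-0.003},{"delta_pos":[0,-0.002,0.125],"spin":-0.003},{"delta_pos":[0,-0.002,0.125],"spin":-0.003},{"delta_pos":[0,-0.002,0.125],"spin":-0.003}]'
python3 - <<'E'
from h import *
c=cam("wrist"); cv2.imwrite("pics/w3.png",c["color"])
rel([.4795,.2155,.0945],yaw=.296)
E
```

```text
t: 4.9
tool_pos: [0.48, 0.2152, 0.0954]
orientation: [3.107, 0.462, 0.005]
force: [-0.6, -0.1, -0.6]
opening: 0.0932
t 4.95 pos [0.4801 0.2153 0.0956] yaw 0.2956 tilt [ 3.5e-03  2.0e-04 -1.0e+00] F [ 0.74 -0.81  0.09] op 0.0929
[0.4795, 0.2155, 0.0945] -> [-0.0005 -0.0003  0.0011]
spin -0.0004
```

View pics/w3.png

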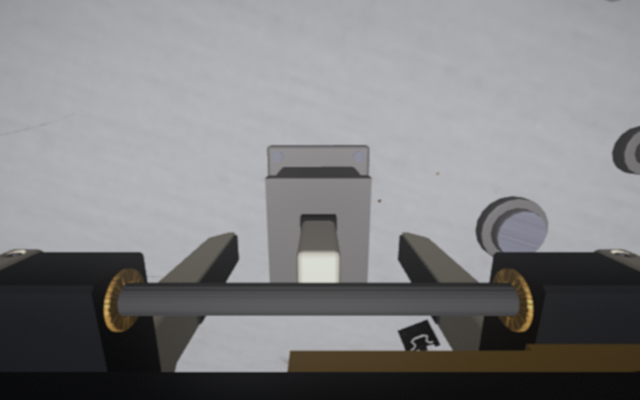

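```bash
python3 -m pendant '[{"delta_pos":[0,0,0.001],"spin":0},{"delta_pos":[0,0,0.001],"spin":0},{"delta_pos":[0,0,0.001],"spin":0},{"delta_pos":[0,0,0.001],"spin":0},{"delta_pos":[0,0,0.001],"spin":0},{"delta_pos":[0,0,0.001],"spin":0},{"delta_pos":[0,0,0.001],"spin":0},{"delta_pos":[0,0,0.001],"spin":0},{"delta_pos":[0,0,0.001],"spin":0},{"delta_pos":[0,0,0.001],"spin":0}]' 1 30
python3 - <<'E'
from h import *
rel([.4795,.2155,.185],yaw=.296)
E
```

```text
t: 5.95
tool_pos: [0.4801, 0.2153, 0.0945]
orientation: [3.107, 0.463, 0.005]
force: [0.1, 0.5, 0.9]
opening: 0.0197
t 5.95 pos [0.4801 0.2153 0.0945] yaw 0.2957 tilt [ 3.4e-03  1.0e-04 -1.0e+00] F [0.09 0.46 0.94] op 0.0197
[0.4795, 0.2155, 0.185] -> [-0.0002 -0.0003 -0.0905]
spin -0.0003
```

Gripped (opening 19.7 mm, as the handle). Lift straight until the tip clears the plate.

```bash
python3 -m pendant '[{"delta_pos":[0,0,-0.006],"spin":0},{"delta_pos":[0,0,-0.018],"spin":0},{"delta_pos":[0,0,-0.032],"spin":0},{"delta_pos":[0,0,-0.046],"spin":0},{"delta_pos":[0,0,-0.06],"spin":0},{"delta_pos":[0,0,-0.075],"spin":0},{"delta_pos":[0,0,-0.09],"spin":0},{"delta_pos":[0,0,-0.1],"spin":0},{"delta_pos":[0,0,-0.1],"spin":0},{"delta_pos":[0,0,-0.1],"spin":0}]'
python3 - <<'E'
from h import *
for n in ["side","scene"]:
    c=cam(n); cv2.imwrite(f"pics/{n}2.png",c["color"])
    for l in ["probe_handle","probe_tip","pad_small_top","pad_large_top"]:
        print(l,[(round(m["score"],2),np.round(w(c,m["location"]),4).tolist()) for m in robot.mark_of(n,l)[:3]])
s=robot.read_state(); T=s["tool_pos"]
p=proj(c,T+[0,0,-.078]);print(p)
c=cam("side");p=proj(c,T+[0,0,-.078]);print(p);q=proj(c,T+[0,0,.0]).astype(int)
cv2.imwrite("pics/side2z.png",cv2.resize(c["color"][q[1]-70:q[1]+80,q[0]-80:q[0]+80],None,fx=4,fy=4,interpolation=cv2.INTER_CUBIC)); print(q)
c=cam("wrist"); cv2.imwrite("pics/w4.png",c["color"])
for l in ["probe_handle","probe_tip","pad_small_top","pad_large_top"]:
        print(l,[(round(m["score"],2),np.round(w(c,m["location"]),4).tolist()) for m in robot.mark_of("wrist",l)[:3]])
rel([.607,-.024,.14],[.512,.0485,.14])
E
```

```text
t: 6.95
tool_pos: [0.4797, 0.2153, 0.1944]
orientation: [3.107, 0.463, 0.005]
force: [-1.3, 0.4, -0.8]
opening: 0.0198
probe_handle [(0.58, [0.4826, 0.2133, 0.2121]), (0.27, [0.7086, 0.1635, -0.0005])]
probe_tip [(0.94, [0.4783, 0.215, 0.1144])]
pad_small_top [(0.49, [0.6037, -0.0232, 0.0183])]
pad_large_top [(0.61, [0.5117, 0.0521, 0.0219]), (0.23, [0.4776, 0.2178, 0.1129])]
probe_handle [(0.66, [0.481, 0.2127, 0.2087])]
probe_tip [(0.63, [0.4569, -0.2614, 0.0022]), (0.58, [0.4817, 0.213, 0.1132])]
pad_small_top [(0.5, [0.6076, -0.0253, 0.0222])]
pad_large_top [(0.69, [0.5134, 0.0447, 0.0214]), (0.67, [0.719, 0.0602, -0.0014])]
[256.85418331 247.03881199]
[345.20015882 268.95338897]
[346 229]
probe_handle [(0.74, [0.4789, 0.2162, 0.2079])]
probe_tip [(0.91, [0.4784, 0.2136, 0.1162]), (0.54, [0.4787, 0.2133, 0.1105])]
pad_small_top [(0.76, [0.6048, -0.0272, 0.022])]
pad_large_top [(0.8, [0.5122, 0.0515, 0.0192])]
t 7.75 pos [0.4798 0.2153 0.1946] yaw 0.2957 tilt [ 3.5e-03  1.0e-04 -1.0e+00] F [ 0.18  0.37 -1.93] op 0.0201
[0.607, -0.024, 0.14] -> [0.0518 0.2659 0.055 ]
[0.512, 0.0485, 0.14] -> [-0.018   0.1689  0.0547]
```

View pics/side2z.png

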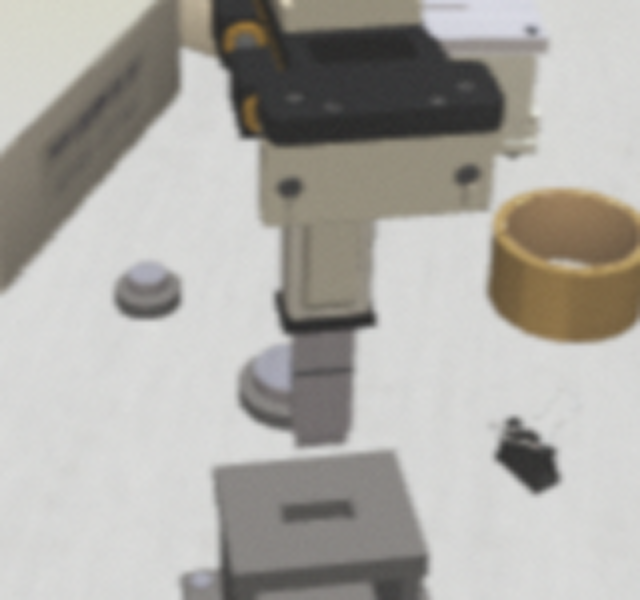

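View pics/w4.png

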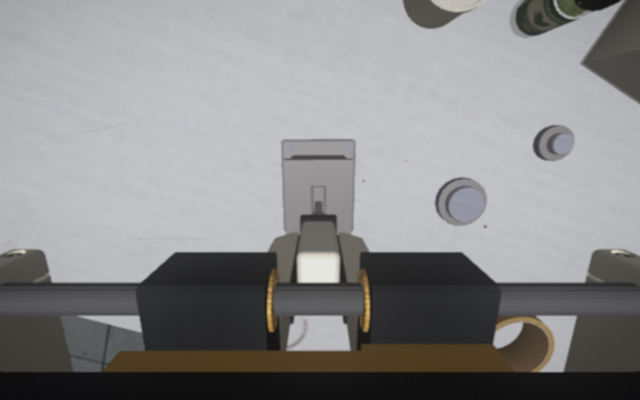

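```bash
python3 - <<'E'
from h import *
c=cam("wrist")
print("small",ray(c,561,144,.022),"large",ray(c,467,204,.022))
c=cam("scene")
print("scene small",ray(c,315,215.5,.022),"large",ray(c,314.5,245,.022))
b=ray(c,289,199,0);print("box bottom",b)
for z in (.06,.08,.1,.12,.14): print(z,proj(c,[b[0],b[1],z]))
cv2.imwrite("pics/scene3z.png",cv2.resize(c["color"][125:275,230:400],None,fx=4,fy=4,interpolation=cv2.INTER_CUBIC))
E
```

```text
small [ 0.60369327 -0.02185036  0.022     ] large [0.51207595 0.048571   0.022     ]
scene small [ 0.60005493 -0.0236109   0.022     ] large [0.50632002 0.0494079  0.022     ]
box bottom [ 0.73120584 -0.03346821  0.        ]
0.06 [288.0747272  180.35509724]
0.08 [287.75588971 173.93029566]
0.1 [287.43162399 167.39611153]
0.12 [287.10179023 160.74972752]
0.14 [286.76624378 153.98822869]
```

View pics/scene3z.png

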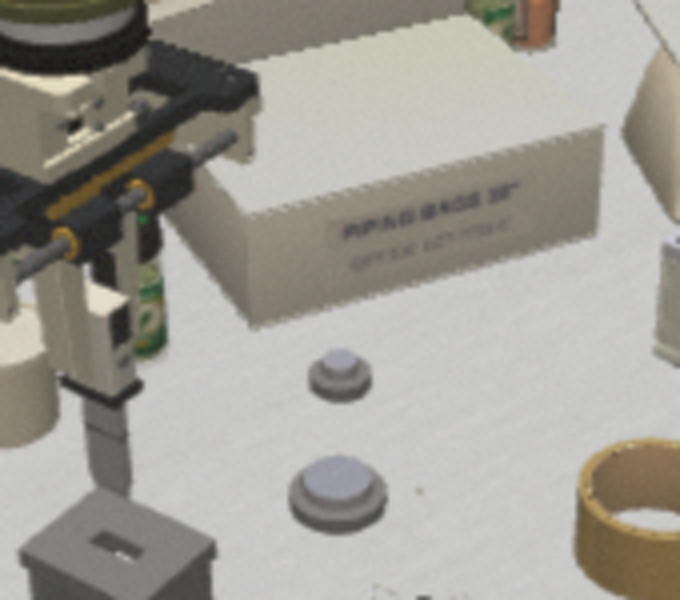

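```bash
python3 - <<'E'
from h import *
rel([.604,-.024,.14],yaw=.162)
E
```

```text
t 7.85 pos [0.4798 0.2153 0.1946] yaw 0.2957 tilt [ 3.5e-03  1.0e-04 -1.0e+00] F [-0.01  0.11 -0.68] op 0.0199
[0.604, -0.024, 0.14] -> [0.0489 0.2651 0.055 ]
spin 0.1337
```

```bash
python3 -m pendant '[{"delta_pos":[0.004,0.02,0],"spin":0.02},{"delta_pos":[0.01,0.055,0],"spin":0.04},{"delta_pos":[0.017,0.095,0.005],"spin":0.06},{"delta_pos":[0.025,0.135,0.015],"spin":0.08},{"delta_pos":[0.032,0.175,0.025],"spin":0.1},{"delta_pos":[0.04,0.215,0.04],"spin":0.12},{"delta_pos":[0.046,0.25,0.05],"spin":0.134},{"delta_pos":[0.049,0.265,0.055],"spin":0.134},{"delta_pos":[0.049,0.265,0.055],"spin":0.134},{"delta_pos":[0.049,0.265,0.055],"spin":0.134}]'
python3 -m pendant '[{"delta_pos":[0,0,0],"spin":0},{"delta_pos":[0,0,0],"spin":0}]'
python3 - <<'E'
from h import *
for n in ["side","scene","wrist"]:
    c=cam(n); cv2.imwrite(f"pics/{n}5.png",c["color"])
    for l in ["probe_tip","pad_small_top"]:
        print(n,l,[(round(m["score"],2),np.round(w(c,m["location"]),4).tolist()) for m in robot.mark_of(n,l)[:3]])
    T=robot.read_state()["tool_pos"]; q=proj(c,T+[0,0,-.079]).astype(int); print(q)
    if n!="wrist":cv2.imwrite(f"pics/{n}5z.png",cv2.resize(c["color"][max(q[1]-45,0):q[1]+45,q[0]-50:q[0]+50],None,fx=6,fy=6,interpolation=cv2.INTER_CUBIC))
rel()
E
python3 -c "
import cv2,numpy as np
a=[cv2.resize(cv2.imread(f'pics/{n}5z.png'),(400,360)) for n in ('side','scene')]
cv2.imwrite('pics/m5.png',np.hstack(a))"
```

```text
t: 8.85
tool_pos: [0.6038, -0.0233, 0.14]
orientation: [-3.131, -0.254, -0.005]
force: [-0.0, 1.3, -0.7]
opening: 0.0197
t: 9.05
tool_pos: [0.6039, -0.0219, 0.1408]
orientation: [-3.13, -0.256, -0.006]
force: [-0.3, 0.5, -1.8]
opening: 0.0203
side probe_tip [(0.77, [0.6022, -0.0224, 0.0615])]
side pad_small_top [(0.41, [0.6043, -0.025, 0.022])]
[302 212]
scene probe_tip [(0.61, [0.6051, -0.0251, 0.0603]), (0.27, [0.5119, 0.0466, 0.0037])]
scene pad_small_top [(0.46, [0.6061, -0.0242, 0.0221])]
[313 202]
wrist probe_tip [(0.91, [0.6056, -0.0221, 0.0599])]
wrist pad_small_top [(0.79, [0.605, -0.0264, 0.0235]), (0.18, [0.6065, -0.0208, 0.0612])]
[319 211]
t 9.5 pos [ 0.6038 -0.0232  0.14  ] yaw 0.1617 tilt [ 3.1e-03  8.0e-04 -1.0e+00] F [ 0.07  0.28 -1.76] op 0.0198
```

View pics/m5.png

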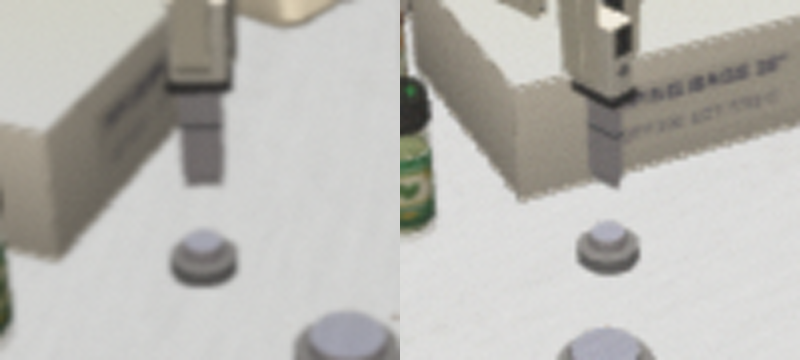

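View pics/wrist5.png

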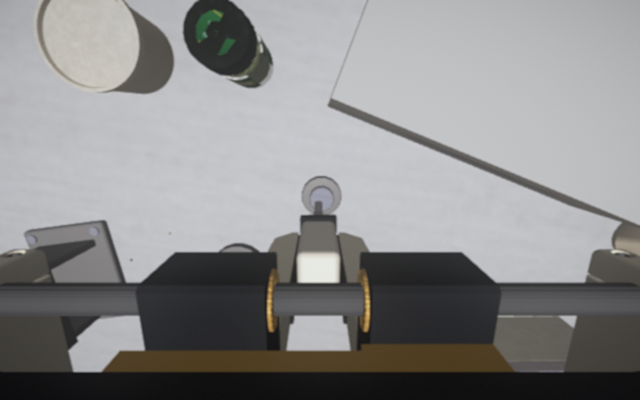

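```bash
python3 -m pendant '[{"delta_pos":[0.001,0.0015,0.01],"spin":0},{"delta_pos":[0.001,0.0015,0.02],"spin":0},{"delta_pos":[0.001,0.0015,0.028],"spin":0},{"delta_pos":[0.001,0.0015,0.034],"spin":0},{"delta_pos":[0.001,0.0015,0.036],"spin":0},{"delta_pos":[0.001,0.0015,0.036],"spin":0}]'
python3 -m pendant '[{"delta_pos":[0,0,0.001],"spin":0},{"delta_pos":[0,0,0.002],"spin":0},{"delta_pos":[0,0,0.003],"spin":0},{"delta_pos":[0,0,0.003],"spin":0},{"delta_pos":[0,0,0.003],"spin":0}]'
```

```text
t: 10.1
tool_pos: [0.6049, -0.0245, 0.1035]
orientation: [-3.131, -0.254, -0.004]
force: [0.5, -0.3, -0.9]
opening: 0.0196
t: 10.6
tool_pos: [0.6051, -0.0245, 0.1008]
orientation: [-3.131, -0.253, -0.005]
force: [0.1, -0.0, 0.6]
opening: 0.0197
```

```bash
python3 -m pendant '[{"delta_pos":[0,0,0.001],"spin":0},{"delta_pos":[0,0,0.002],"spin":0},{"delta_pos":[0,0,0.002],"spin":0},{"delta_pos":[0,0,0.002],"spin":0}]'
python3 - <<'E'
from h import *
f=[]
for n in ["side","scene","side","scene"]:
    c=cam(n); T=robot.read_state(); f.append(T["force"][2]); q=proj(c,T["tool_pos"]+[0,0,-.079]).astype(int)
    cv2.imwrite(f"pics/{n}6z.png",cv2.resize(c["color"][q[1]-30:q[1]+30,q[0]-33:q[0]+33],(400,360),interpolation=cv2.INTER_CUBIC))
print(f); rel()
cv2.imwrite('pics/m6.png',np.hstack([cv2.imread(f'pics/{n}6z.png') for n in ('side','scene')]))
E
```

```text
t: 11.0
tool_pos: [0.6052, -0.0245, 0.0989]
orientation: [-3.131, -0.254, -0.005]
force: [-0.9, 0.3, 1.8]
opening: 0.0201
[np.float64(1.5796690695472688), np.float64(1.2726764180515815), np.float64(0.5577090377836371), np.float64(1.7171789918617477)]
t 11.2 pos [ 0.6052 -0.0245  0.0989] yaw 0.1616 tilt [ 3.e-03  8.e-04 -1.e+00] F [-0.34 -0.22  1.72] op 0.0198
```

View pics/m6.png

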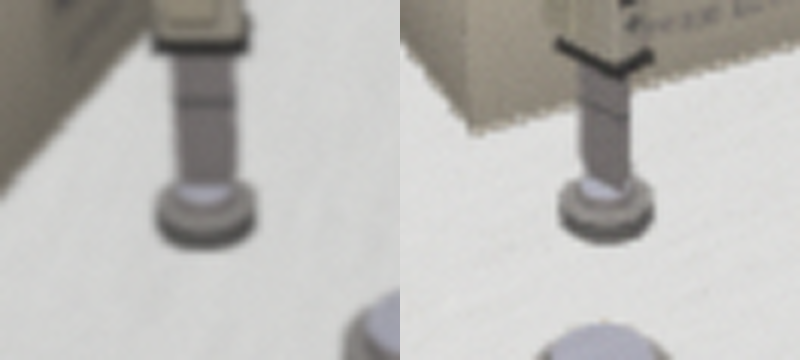

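```bash
python3 -m pendant '[{"delta_pos":[0,0,0.001],"spin":0},{"delta_pos":[0,0,0.0015],"spin":0},{"delta_pos":[0,0,0.0015],"spin":0},{"delta_pos":[0,0,0.0015],"spin":0},{"delta_pos":[0,0,0.0015],"spin":0}]'
python3 - <<'E'
from h import *
f=[]
for n in ["side","scene"]*3:
    c=cam(n); f.append(robot.read_state()["force"][2])
print(np.mean(f)); 
rel([.5125,.0487,.14])
E
```

```text
t: 11.7
tool_pos: [0.6052, -0.0245, 0.0975]
orientation: [-3.131, -0.254, -0.005]
force: [-1.0, -0.2, 2.4]
opening: 0.0198
2.940519835729166
t 12.0 pos [ 0.6052 -0.0245  0.0975] yaw 0.1617 tilt [ 3.1e-03  8.0e-04 -1.0e+00] F [-0.69 -0.35  2.61] op 0.02
[0.5125, 0.0487, 0.14] -> [-0.0796 -0.0872 -0.0428]
```

```bash
python3 -m pendant '[{"delta_pos":[0,0,-0.01],"spin":0},{"delta_pos":[0,0,-0.03],"spin":0},{"delta_pos":[-0.01,-0.01,-0.043],"spin":0},{"delta_pos":[-0.03,-0.033,-0.043],"spin":0},{"delta_pos":[-0.055,-0.06,-0.043],"spin":0},{"delta_pos":[-0.075,-0.082,-0.043],"spin":0},{"delta_pos":[-0.08,-0.087,-0.043],"spin":0},{"delta_pos":[-0.08,-0.087,-0.043],"spin":0},{"delta_pos":[-0.08,-0.087,-0.043],"spin":0}]'
python3 - <<'E'
from h import *
for n in ["side","scene","wrist"]:
    c=cam(n)
    for l in ["probe_tip","pad_large_top"]:
        print(n,l,[(round(m["score"],2),np.round(w(c,m["location"]),4).tolist()) for m in robot.mark_of(n,l)[:2]])
    T=robot.read_state()["tool_pos"]; q=proj(c,T+[0,0,-.079]).astype(int)
    cv2.imwrite(f"pics/{n}7z.png",cv2.resize(c["color"][max(q[1]-45,0):q[1]+45,q[0]-50:q[0]+50],(400,360),interpolation=cv2.INTER_CUBIC))
cv2.imwrite('pics/m7.png',np.hstack([cv2.imread(f'pics/{n}7z.png') for n in ('side','scene')]))
rel()
E
```

```text
t: 12.9
tool_pos: [0.513, 0.048, 0.1407]
orientation: [-3.131, -0.254, -0.007]
force: [1.0, -0.5, -0.3]
opening: 0.02
side probe_tip [(0.83, [0.5127, 0.048, 0.0629])]
side pad_large_top [(0.79, [0.5109, 0.0495, 0.0202])]
scene probe_tip [(0.56, [0.5166, 0.0435, 0.058])]
scene pad_large_top [(0.52, [0.5092, 0.045, 0.0225])]
wrist probe_tip [(0.86, [0.5119, 0.0468, 0.0627]), (0.36, [0.5131, 0.0476, 0.1555])]
wrist pad_large_top [(0.74, [0.5099, 0.0482, 0.0228])]
t 13.35 pos [0.5122 0.0482 0.1401] yaw 0.1613 tilt [ 2.7e-03  8.0e-04 -1.0e+00] F [-0.17 -0.29 -0.51] op 0.0202
```

View pics/m7.png

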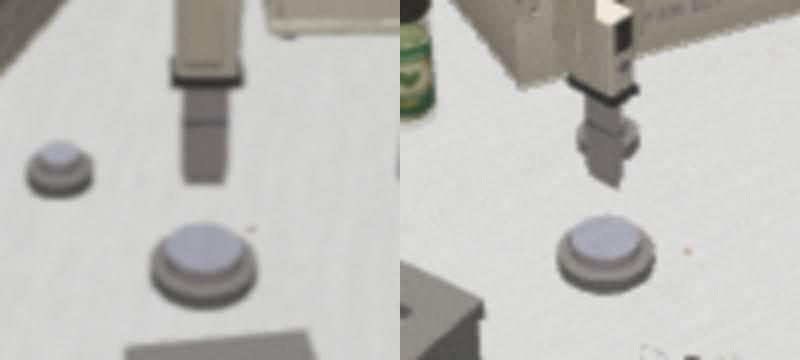

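```bash
python3 -m pendant '[{"delta_pos":[-0.001,0,0.01],"spin":0},{"delta_pos":[-0.001,0,0.02],"spin":0},{"delta_pos":[-0.001,0,0.029],"spin":0},{"delta_pos":[-0.001,0,0.035],"spin":0},{"delta_pos":[-0.001,0,0.037],"spin":0},{"delta_pos":[-0.001,0,0.038],"spin":0},{"delta_pos":[-0.001,0,0.039],"spin":0},{"delta_pos":[-0.001,0,0.04],"spin":0},{"delta_pos":[-0.001,0,0.041],"spin":0},{"delta_pos":[-0.001,0,0.041],"spin":0}]'
python3 -m pendant '[{"delta_pos":[0,0,0.001],"spin":0},{"delta_pos":[0,0,0.0015],"spin":0},{"delta_pos":[0,0,0.0015],"spin":0},{"delta_pos":[0,0,0.0015],"spin":0},{"delta_pos":[0,0,0.0015],"spin":0}]'
python3 - <<'E'
from h import *
f=[]
for n in ["side","scene"]*3:
    c=cam(n); T=robot.read_state(); f.append(T["force"][2]); q=proj(c,T["tool_pos"]+[0,0,-.079]).astype(int)
    cv2.imwrite(f"pics/{n}8z.png",cv2.resize(c["color"][q[1]-30:q[1]+30,q[0]-33:q[0]+33],(400,360),interpolation=cv2.INTER_CUBIC))
print(np.mean(f)); rel([.451,-.260,.20])
cv2.imwrite('pics/m8.png',np.hstack([cv2.imread(f'pics/{n}8z.png') for n in ('side','scene')]))
E
```

```text
t: 14.35
tool_pos: [0.5116, 0.0481, 0.0994]
orientation: [-3.131, -0.253, -0.005]
force: [-0.5, 0.9, 1.6]
opening: 0.0201
t: 14.85
tool_pos: [0.5117, 0.0481, 0.098]
orientation: [-3.131, -0.253, -0.006]
force: [-1.4, -0.0, 2.2]
opening: 0.02
1.904871657483347
t 15.15 pos [0.5117 0.0481 0.098 ] yaw 0.1613 tilt [ 3.5e-03  8.0e-04 -1.0e+00] F [-1.26  0.83  2.11] op 0.0199
[0.451, -0.26, 0.2] -> [-0.109   0.2943 -0.1025]
```

View pics/m8.png

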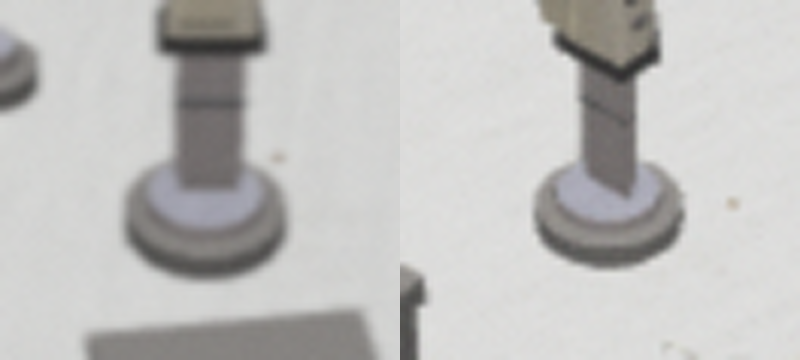

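```bash
python3 -m pendant '[{"delta_pos":[0,0,-0.01],"spin":0},{"delta_pos":[0,0,-0.04],"spin":0},{"delta_pos":[0,0,-0.08],"spin":0},{"delta_pos":[-0.007,0.02,-0.102],"spin":0},{"delta_pos":[-0.02,0.055,-0.102],"spin":0},{"delta_pos":[-0.035,0.095,-0.102],"spin":0},{"delta_pos":[-0.05,0.135,-0.102],"spin":0},{"delta_pos":[-0.065,0.175,-0.102],"spin":0},{"delta_pos":[-0.08,0.215,-0.102],"spin":0},{"delta_pos":[-0.092,0.25,-0.102],"spin":0}]'
python3 -c "
from h import *
rel([.451,-.26,.2])"
```

```text
t: 16.15
tool_pos: [0.46, -0.2155, 0.2002]
orientation: [3.131, 0.252, 0.006]
force: [-0.4, -0.1, -1.0]
opening: 0.0199
t 16.15 pos [ 0.46   -0.2155  0.2002] yaw 0.1608 tilt [ 4.e-03  2.e-04 -1.e+00] F [-0.39 -0.14 -1.02] op 0.0199
[0.451, -0.26, 0.2] -> [-0.016   0.0425  0.0001]
```

```bash
python3 -m pendant '[{"delta_pos":[-0.008,0.02,0],"spin":0},{"delta_pos":[-0.014,0.037,0],"spin":0},{"delta_pos":[-0.016,0.0425,0],"spin":0},{"delta_pos":[-0.016,0.0425,0],"spin":0},{"delta_pos":[-0.016,0.0425,0],"spin":0},{"delta_pos":[-0.016,0.0425,0],"spin":0}]'
python3 - <<'E'
from h import *
for n in ["side","scene","wrist"]:
    c=cam(n)
    for l in ["probe_tip","slot","check_block","probe_handle"]:
        print(n,l,[(round(m["score"],2),np.round(w(c,m["location"]),4).tolist()) for m in robot.mark_of(n,l)[:2]])
    cv2.imwrite(f"pics/{n}9.png",c["color"])
    T=robot.read_state()["tool_pos"]; q=proj(c,T+[0,0,-.095]).astype(int); print(q)
    if n=="wrist": q=np.array([320,200])
    cv2.imwrite(f"pics/{n}9z.png",cv2.resize(c["color"][max(q[1]-60,0):q[1]+60,q[0]-80:q[0]+80],(800,600),interpolation=cv2.INTER_CUBIC))
rel()
E
```

```text
t: 16.75
tool_pos: [0.4513, -0.259, 0.2002]
orientation: [-3.131, -0.254, -0.006]
force: [-0.7, 0.0, -0.6]
opening: 0.0202
side probe_tip [(0.93, [0.4501, -0.2622, 0.1202]), (0.43, [0.7112, 0.162, 0.0028])]
side slot [(0.95, [0.4498, -0.2573, 0.0927])]
side check_block [(0.82, [0.4506, -0.2594, -0.0004])]
side probe_handle [(0.61, [0.6012, -0.0254, -0.0015]), (0.57, [0.4544, -0.2582, 0.2178])]
[377 155]
scene probe_tip []
scene slot [(0.65, [0.4498, -0.2634, 0.0911])]
scene check_block [(0.71, [0.4537, -0.2638, 0.0022])]
scene probe_handle []
[426 181]
wrist probe_tip [(0.72, [0.4515, -0.2599, 0.1198])]
wrist slot [(0.7, [0.4482, -0.2619, 0.092])]
wrist check_block [(0.81, [0.4532, -0.2619, 0.003])]
wrist probe_handle [(0.64, [0.4505, -0.258, 0.2154])]
[319 206]
t 17.5 pos [ 0.4509 -0.2601  0.2001] yaw 0.1606 tilt [ 4.e-03  2.e-04 -1.e+00] F [-0.43  0.66 -0.78] op 0.0199
```

View pics/side9z.png

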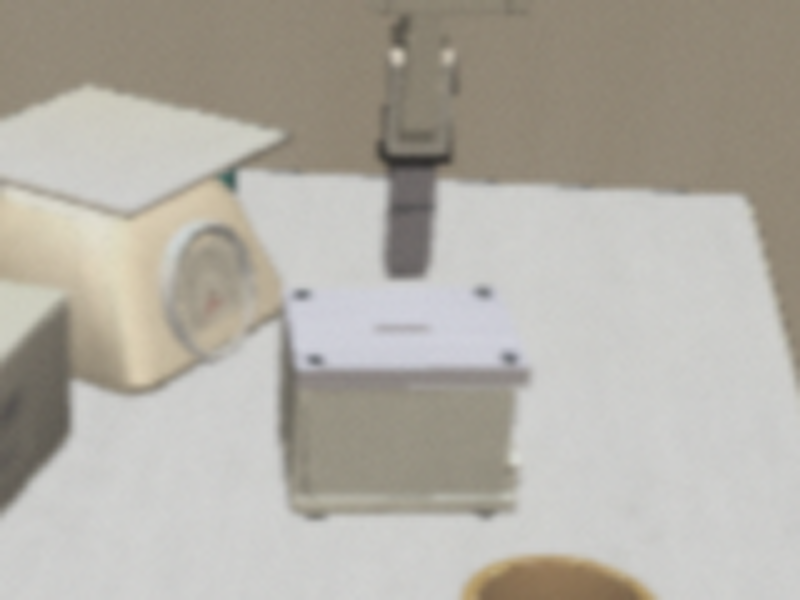

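View pics/wrist9z.png

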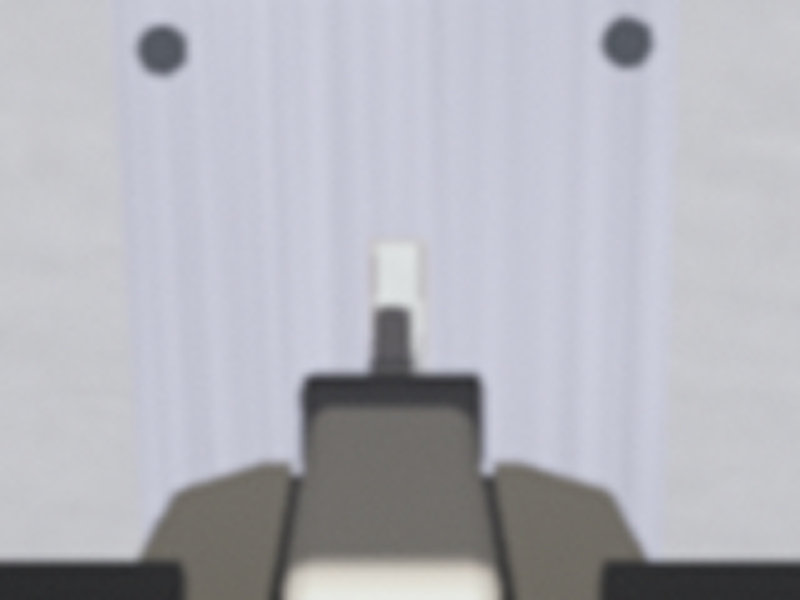

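View pics/scene9.png

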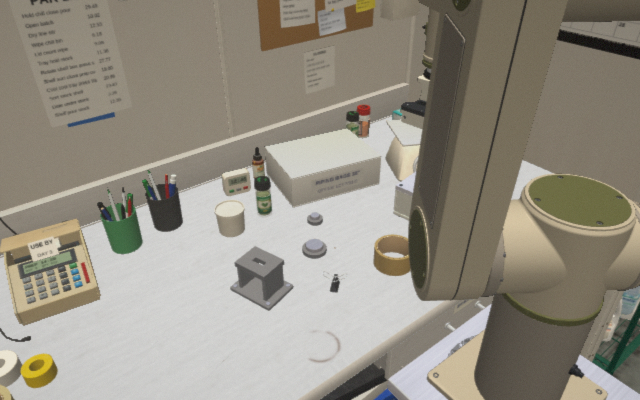

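```bash
python3 - <<'E'
from h import *
c=cam("wrist"); K=np.array(c["camera_matrix"]); print(K.round(1).tolist())
C=-np.array(c["R"]).T@np.array(c["t"]); s=robot.read_state(); R=Ro.from_rotvec(s["orientation"]).as_matrix()
print("cam in tool",R.T@(C-s["tool_pos"]))
Z=lambda x,y:(240+x/5-.4,140+y/5-.4)
def tl(x,y,z): return (R.T@(ray(c,*Z(x,y),z)-s["tool_pos"]))*1e3
for nm,x,y,z in [("slotL",372,270,.092),("slotR",426,270,.092),("slotfar",399,241,.092),("tipL",376,312,.1205),("tipR",411,312,.1205),("tipFar",393,307,.1205),("bladeL",373,370,.14),("bladeR",413,370,.14),("scrL",162,49,.092),("scrR",626,42,.092),("handL",286,565,.24),("handR",502,565,.24)]:
    print(nm,tl(x,y,z).round(2), ray(c,*Z(x,y),z).round(4))
cv2.imwrite("pics/w10.png",cv2.resize(c["color"][180:225,290:350],None,fx=12,fy=12,interpolation=cv2.INTER_CUBIC))
E
```

```text
[[306.8, 0.0, 318.0], [0.0, 306.8, 203.4], [0.0, 0.0, 1.0]]
cam in tool [ 0.06976905 -0.00119443 -0.16536314]
slotL [  8.35  -4.74 108.15] [ 0.4589 -0.2541  0.092 ]
slotR [  8.34   5.12 108.16] [ 0.4604 -0.2638  0.092 ]
slotfar [ 13.74   0.19 108.18] [ 0.465  -0.2581  0.092 ]
tipL [ 7.66 -3.74 79.65] [ 0.4582 -0.2552  0.1205]
tipR [ 7.66  2.03 79.65] [ 0.4591 -0.2609  0.1205]
tipFar [ 8.51 -0.94 79.66] [ 0.4595 -0.2578  0.1205]
bladeL [ 3.45 -4.02 60.13] [ 0.4539 -0.2556  0.14  ]
bladeR [ 3.44  2.1  60.14] [ 0.4549 -0.2616  0.14  ]
scrL [ 48.24 -41.59 108.3 ] [ 0.4923 -0.2113  0.092 ]
scrR [ 49.4   40.14 108.34] [ 0.5066 -0.2918  0.092 ]
handL [ 14.94 -10.5  -39.82] [ 0.4638 -0.2473  0.24  ]
handR [ 14.92   8.54 -39.81] [ 0.4669 -0.2661  0.24  ]
```

View pics/w10.png

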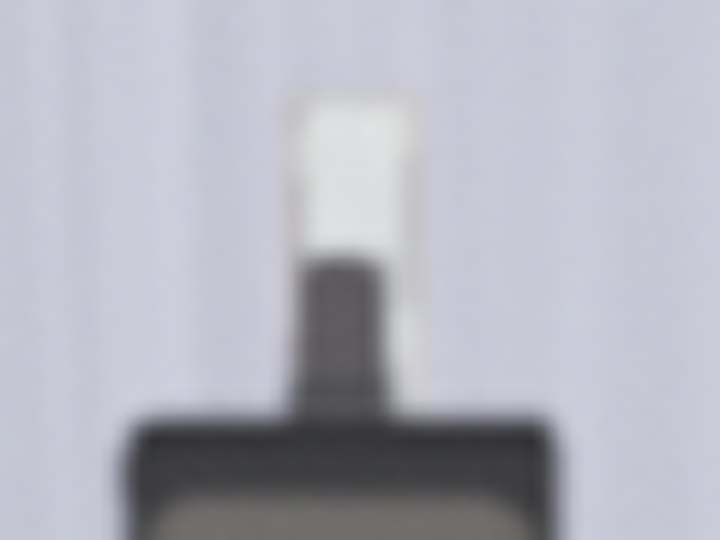

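```bash
python3 - <<'E'
from h import *
c=cam("side"); q=np.array([377,155]);s=robot.read_state(); R=Ro.from_rotvec(s["orientation"]).as_matrix()
x0,y0=q[0]-80,q[1]-60
cv2.imwrite("pics/s10.png",cv2.resize(c["color"][y0+40:y0+82,x0+52:x0+108],None,fx=13,fy=13,interpolation=cv2.INTER_CUBIC))
print(x0+52,y0+40)
# predicted pixels if tip at tool axis / slot ends
T=np.array(s["tool_pos"]); 
for nm,l in [("tipL",[.0105,.0,.0795]),("tipR",[-.0105,0,.0795]),("colL",[.018,.011,.0145]),("colR",[-.018,-.011,.0145])]:
    print(nm,proj(c,T+R@np.array(l))-[x0+52,y0+40])
E
```

```text
349 135
tipL [24.53513728 14.94664063]
tipR [32.55218275 14.93812887]
colL [ 22.78818735 -10.24718624]
colR [38.01357375 -7.20839802]
```

View pics/s10.png

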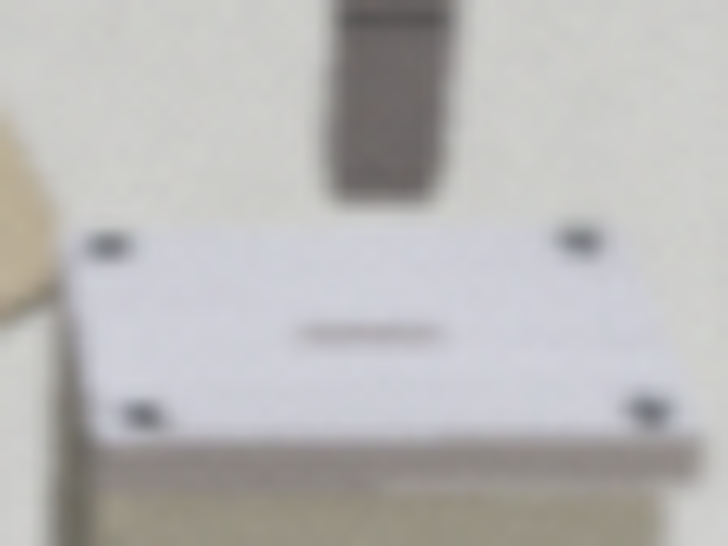

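```bash
python3 - <<'E'
from h import *
c=cam("side");s=robot.read_state(); R=Ro.from_rotvec(s["orientation"]).as_matrix();T=np.array(s["tool_pos"])
for x in (-2,0,2):
    a=proj(c,T+R@np.array([x/1e3,0,.0795]))-[349,135]; b=T+R@np.array([x/1e3,.0012,.1085]);b[2]=.092; print(x,a,proj(c,b)-[349,135])
E
```

```text
-2 [29.29869716 14.94605782] [28.48832155 24.68699986]
0 [28.53516259 14.94688892] [27.73633311 24.69032729]
2 [27.77166596 14.94771997] [26.98438753 24.69365453]
```

```bash
python3 -m pendant '[{"delta_pos":[0.0012,0.0012,0.005],"spin":-0.01},{"delta_pos":[0.0012,0.0012,0.012],"spin":-0.01},{"delta_pos":[0.0012,0.0012,0.019],"spin":-0.01},{"delta_pos":[0.0012,0.0012,0.024],"spin":-0.01},{"delta_pos":[0.0012,0.0012,0.024],"spin":-0.01},{"delta_pos":[0.0012,0.0012,0.024],"spin":-0.01}]'
python3 - <<'E'
from h import *
c=cam("wrist"); cv2.imwrite("pics/w11.png",cv2.resize(c["color"][180:225,290:350],None,fx=12,fy=12,interpolation=cv2.INTER_CUBIC))
c=cam("side");s=robot.read_state(); R=Ro.from_rotvec(s["orientation"]).as_matrix();T=np.array(s["tool_pos"])
cv2.imwrite("pics/s11.png",cv2.resize(c["color"][135:177,349:405],None,fx=13,fy=13,interpolation=cv2.INTER_CUBIC)); rel()
E
```

```text
t: 18.25
tool_pos: [0.4523, -0.2609, 0.1759]
orientation: [-3.13, -0.268, -0.006]
force: [-0.7, -0.9, -0.6]
opening: 0.0199
t 18.35 pos [ 0.4526 -0.2612  0.1764] yaw 0.1707 tilt [ 0.0044 -0.     -1.    ] F [ 0.33 -0.48 -0.42] op 0.0199
```

View pics/w11.png

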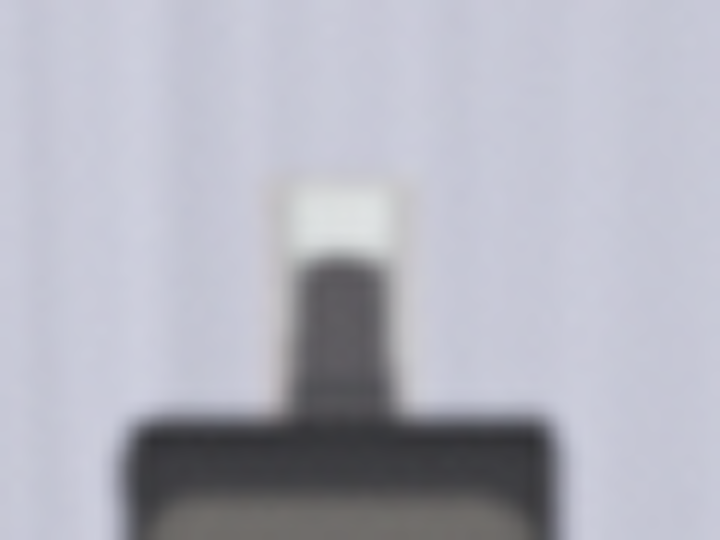

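View pics/s11.png

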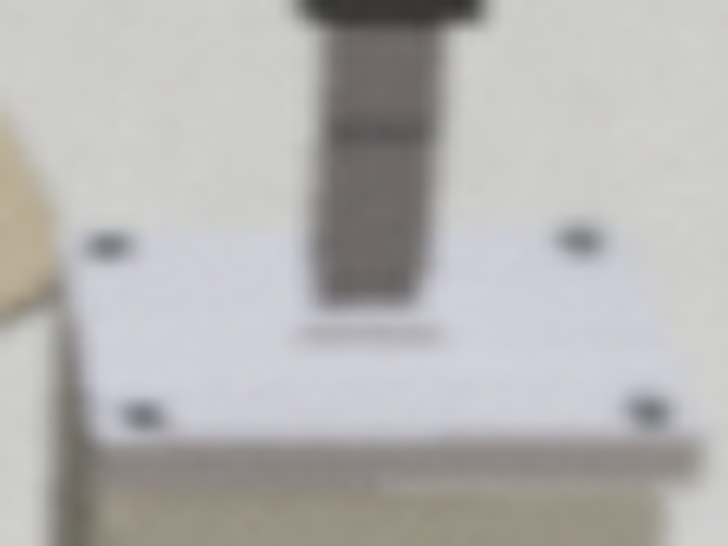

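```bash
python3 -m pendant '[{"delta_pos":[0,0,0.002],"spin":0},{"delta_pos":[0,0,0.004],"spin":0},{"delta_pos":[0,0,0.006],"spin":0},{"delta_pos":[0,0,0.008],"spin":0},{"delta_pos":[0,0,0.01],"spin":0},{"delta_pos":[0,0,0.01],"spin":0}]'
python3 -m pendant '[{"delta_pos":[0,0,0.002],"spin":0},{"delta_pos":[0,0,0.004],"spin":0},{"delta_pos":[0,0,0.006],"spin":0},{"delta_pos":[0,0,0.006],"spin":0}]'
python3 - <<'E'
from h import *
f=[]
for i in range(3):
    c=cam("wrist"); f.append(robot.read_state()["force"])
print(np.mean(f,0)); cv2.imwrite("pics/w12.png",cv2.resize(c["color"][180:225,290:350],None,fx=12,fy=12,interpolation=cv2.INTER_CUBIC))
c=cam("side")
cv2.imwrite("pics/s12.png",cv2.resize(c["color"][135:177,349:405],None,fx=13,fy=13,interpolation=cv2.INTER_CUBIC)); rel()
E
```

```text
t: 18.95
tool_pos: [0.4524, -0.261, 0.166]
orientation: [-3.13, -0.268, -0.006]
force: [0.4, -0.4, -1.0]
opening: 0.0197
t: 19.35
tool_pos: [0.4522, -0.2608, 0.1595]
orientation: [-3.13, -0.268, -0.005]
force: [0.5, -0.1, -1.1]
opening: 0.0199
[ 0.1422318  -0.44604438 -1.03801702]
t 19.55 pos [ 0.4525 -0.2611  0.1601] yaw 0.1707 tilt [ 4.e-03  2.e-04 -1.e+00] F [ 0.2   0.18 -1.05] op 0.02
```

View pics/w12.png

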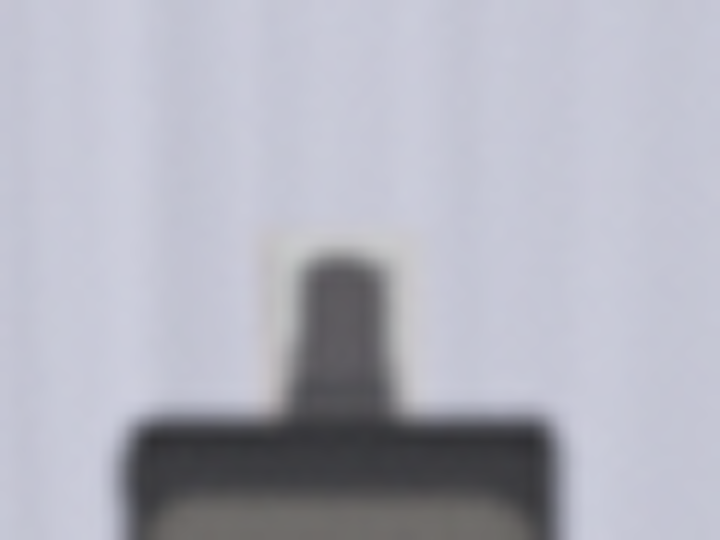

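View pics/s12.png

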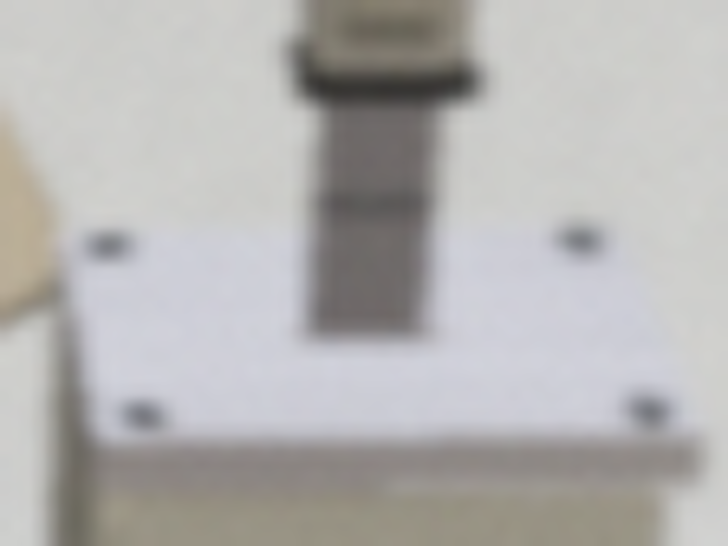

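```bash
python3 -m pendant '[{"delta_pos":[0,0,0.003],"spin":0},{"delta_pos":[0,0,0.006],"spin":0},{"delta_pos":[0,0,0.009],"spin":0},{"delta_pos":[0,0,0.012],"spin":0},{"delta_pos":[0,0,0.014],"spin":0},{"delta_pos":[0,0,0.014],"spin":0}]'
python3 -m pendant '[{"delta_pos":[0,0,0.003],"spin":0},{"delta_pos":[0,0,0.006],"spin":0},{"delta_pos":[0,0,0.009],"spin":0},{"delta_pos":[0,0,0.012],"spin":0},{"delta_pos":[0,0,0.014],"spin":0},{"delta_pos":[0,0,0.014],"spin":0},{"delta_pos":[0,0,0.014],"spin":0},{"delta_pos":[0,0,0.014],"spin":0}]'
python3 - <<'E'
from h import *
f=[]
for i in range(3):
    c=cam("wrist"); f.append(robot.read_state()["force"])
print(np.mean(f,0)); a=cv2.resize(c["color"][180:225,290:350],(400,300),interpolation=cv2.INTER_CUBIC)
c=cam("side")
b=cv2.resize(c["color"][135:177,349:405],(400,300),interpolation=cv2.INTER_CUBIC); cv2.imwrite("pics/m13.png",np.hstack([a,b])); rel()
for l in ["probe_handle","slot","probe_tip"]: print(l,[(round(m["score"],2),np.round(w(c,m["location"]),4).tolist()) for m in robot.mark_of("side",l)[:2]])
E
```

```text
t: 20.15
tool_pos: [0.4523, -0.2609, 0.1455]
orientation: [-3.13, -0.268, -0.005]
force: [-0.1, 0.5, -1.3]
opening: 0.02
t: 20.95
tool_pos: [0.4525, -0.2609, 0.1317]
orientation: [-3.13, -0.268, -0.006]
force: [-0.3, 0.3, -0.7]
opening: 0.0198
[-0.32012768  0.23028649 -0.81656534]
t 21.15 pos [ 0.4524 -0.2609  0.1317] yaw 0.1706 tilt [ 3.6e-03  5.0e-04 -1.0e+00] F [ 0.12 -0.22 -1.89] op 0.0201
probe_handle [(0.52, [0.4531, -0.2605, 0.1498])]
slot [(0.9, [0.4484, -0.2584, 0.0898])]
probe_tip []
```

View pics/m13.png

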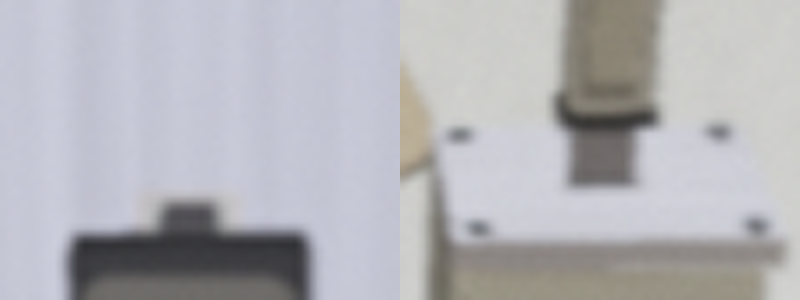

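```bash
python3 - <<'E'
from h import *
for n in ("side","scene"):
    c=cam(n)
    for l in ["deli_cup","spice_jar","binder_clip","tape_small"]: print(n,l,[(round(m["score"],2),np.round(w(c,m["location"]),3).tolist()) for m in robot.mark_of(n,l)[:2]])
s=robot.read_state(); print(np.abs(s["dq"]).max(), s["t"])
print(robot.close_job())
E
```

```text
side deli_cup [(0.67, [0.712, 0.16, 0.002])]
side spice_jar [(0.67, [0.713, 0.06, -0.002])]
side binder_clip [(0.75, [0.389, 0.086, -0.0])]
side tape_small [(0.91, [0.366, -0.068, 0.001]), (0.34, [0.453, -0.259, 0.147])]
scene deli_cup [(0.81, [0.707, 0.155, -0.0])]
scene spice_jar [(0.89, [0.719, 0.054, -0.001])]
scene binder_clip [(0.65, [0.386, 0.089, 0.004]), (0.54, [0.719, 0.057, 0.0])]
scene tape_small [(0.68, [0.718, 0.058, -0.0]), (0.58, [0.369, -0.067, -0.001])]
0.0009517013518321234 21.8
the job is handed in; nothing more can be done
None
```

I did the probe check in order and handed it in at about 21.8 s; the system gave no verdict. I lifted the probe out of its stand, pressed the small pad and then the large one, and lowered the blade into the check block's slot. The arm is still holding it there.

- **Pads:** I pressed each pad at its middle. The small one took about 4 N and went down about 4 mm; the large one took about 3 N and about 3.5 mm. I worked these out from tool height and force, because the pad travel itself can't be read.
- **Blade in the slot:** the tip is about 40 mm below the cover, with the dark line at the slot mouth and the collar about 25 mm clear of the cover. There was no contact force on the way in. The tool is about 0.004 rad off vertical, and the arm was still when I handed in.
- **Bystanders:** the cup, jar, clip and tape roll were all found within about 5 mm of where they started, which is no more than the camera error.
- **Disagreement:** just above the slot, the wrist camera showed the blade about 1 mm short along the slot's length, while the side camera showed it centred. I made no further correction, since there are 2 mm to spare on each side. The networks also gave some false low-confidence matches, which I ignored after comparing them with the pictures.

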